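Open the till with its key and hold the lock turned

TASK

Please open the cash till for me: swing the little dust flap off its keyhole to the front left, take the square-headed key out of the key block, push it fully home in the lock - work it gently past the sticky pins, do not force it - and turn it clockwise a quarter turn to its stop, so that the lid springs up. The lock is sprung, so finish still gripping the key and holding it turned, so that the bolt stays back while I reach in; leave the round-headed key in the block and the tins and the packet where they are.

Things in the scene. Friction and masses are not known exactly. Their poses are not given: they have to be found in the camera images.
- till_key: key with black square head 36 wide, 32 high (40-72 mm above the tip), 10 thick, small hole in it. Origin: tip of blade; z up from tip to head, x along blade's width, y its thickness. Blade 14 x 5 mm, 34 long from tip to a stop shoulder (22 x 10, 5 high); last 7 mm pointed, 3.4 thick. Both edges alike: fits either way round. About 35 g. Pinch the head across y, fingertips just above the shoulder
- round_key: another key, same but for a smaller round black disc head (25 mm across, 10 thick), upright in the other slot of the key block; to be left there. Frame as the till key
- key_block: fixed light wooden block, 50 x 130 x 40 mm high, origin under its centre, y along its length. Two slots at y = +32 and -32 mm hold the two keys upright, blade down, shoulder resting on the block's top (tip 6 mm over the counter), blade width along the block's y; either key may be in either slot. Slots 7 x 16.4 mm: lift the key straight up by over 40 mm
- till: grey steel cash till, fixed, 200 x 200 x 85 mm, origin under its centre; x from its front to the lid's hinge, y to its left, z up. The front 80 mm of its top are a fixed deck with the lock at x = -60, y = 0; the lid is flush behind it
- keyhole (a point): centre of the keyhole's mouth, on top of the brass cylinder, 87 mm over the counter (a steel ring 40 mm across stands 1 mm higher). z up, x along the slot, y across; they turn with the cylinder; at rest x is the till's +y. Slot 16 x 6.6 mm, 1.5 mm bevel round the mouth, 37 deep. Three pins 10, 18, 26 mm down jut 3 mm from its ends. Home: shoulder on this face, tip 34 mm below
- lock_plug (a joint): angle of the lock cylinder (rad): 0 at rest, grows clockwise seen from above, stop at 1.40; spring-return, 0.02 N m at rest, 0.11 at the stop. Key play is 0.1 to 0.2 rad, so turn the key itself about 1.6. The bolt leaves the lid at about 1.1. Pressed straight, the key needs 10 to 25 N to pass a sticky pin: at 15 N ease back 1.5 mm, rock it 1 mm along the slot and 0.05 rad, press again
- dust_flap (a joint): angle of the flat steel dust flap over the keyhole (rad): 0 to 0.25 at the start (keyhole covered), grows clockwise seen from above about its rivet, stop at 2.2; stays where it is left (about 1 N at the knob). From 1.8 up it is clear of keyhole and fingers. At 0 the knob lies from the rivet along the till's -y (over the keyhole), at 1.57 along its -x
- flap_knob (a point): centre of the top of the flap's small black knob, 26 mm from the rivet: 11 mm across, top 106 mm over the counter; the flap is 1.6 mm thick, its top 91 mm over the counter. Pinch the knob from above with the fingertips
- flap_rivet (a point): the flap's pivot on the till's deck, 26 mm to the till's left of the keyhole; axes as the till's
- till_lid (a joint): angle of the till's lid (rad): 0 shut; springs up by itself to 0.24 once the bolt is drawn back; hinged at the far side. Its front edge, 42 mm behind the keyhole, rises some 28 mm
- tin_a: small white round pastille tin, 45 mm across, 19 high, on the counter beyond the key block; not to be disturbed. Origin under its centre
- oval_tin: oval sweet tin, 78 x 64 x 20 mm, beyond the key block; not to be disturbed. Origin under its centre
- packet: small flat packet of sweets, 52 x 82 x 18 mm, beyond the key block; not to be disturbed. Origin under its centre

How it is judged:
On the way, in this order (a step that is already met when the one before it is completed fails the run):
1. the dust flap has been swung clear of the keyhole (value of joint dust_flap above 1.5 rad), for 0.2 s.
2. the square-headed key is fully home in the lock, not yet turned (z of till_key in the frame of keyhole below -0.0315 m and horizontal distance between till_key and keyhole below 0.004 m and angle between till_key's own z axis and vertical below 0.12 rad and value of joint lock_plug below 0.4 rad), for 0.2 s.
At the end, for the whole second after the job is handed in: fingers grip the square-headed key (over 2 N), upright (0.15 rad) and home in the lock (tip 30 mm down, within 4 mm of centre); cylinder held past 1.15 rad, lid sprung up past 0.15 rad, flap past 1.5 rad, round-headed key still in its slot (moved under 10 mm) (value of joint lock_plug above 1.15 rad and value of joint till_lid above 0.15 rad and z of till_key in the frame of keyhole below -0.03 m and horizontal distance between till_key and keyhole below 0.004 m and angle between till_key's own z axis and vertical below 0.15 rad and contact force between the fingers and till_key above 2 N and value of joint dust_flap above 1.5 rad and height (world z) of round_key below 0.012 m and distance of round_key from where it was at the start of the episode below 0.01 m); the arm keeps its last pose, push and grip.
It fails at once if the key was forced in: more than 60 N between key and till before the lock was turned (contact force between till_key and till above 60 N and value of joint lock_plug below 0.4 rad).
It fails at once if the round-headed key was pulled out or a tin or the packet was disturbed by more than 30 mm (distance of any of round_key, tin_a, oval_tin, packet from where it was at the start of the episode above 0.03 m).
It also fails if it takes over 59 s, if anything falls off the work surface, if the arm or the gripper's body presses on something with over 40 N, if the wrist force passes 120 N, or if a joint passes its speed limit or range.

ROBOT

A 6-joint arm with a two-finger parallel gripper is mounted at the origin on a cart in front of the work surface, level with it; the furniture and walls round the work are solid. World frame = base frame: x ahead of the robot, y to its left, z up, the work surface at z = 0. Lengths are in m, angles in rad, forces in N, time in s.
With the tool pointing down it reaches from about 0.4 to 0.925 m from the base axis. Payload 3.4 kg.
Tool frame: the origin (TCP) lies midway between the tips of the shut fingers; the grasp point (between the pads) lies 19 mm behind it; z points along the fingers, y is the line along which they close (so a half turn about z gives the same grasp; the last joint's range is limited). The gripper opens to 85 mm and grips with 20 to 120 N. Pads are 22 mm wide; open, the fingers measure 114 mm over their backs; the gripper's body (76 mm by 85 mm) begins 54 mm behind the grasp point. The pads swing forward as they close: fully open they stand 13 mm farther back than shut.
Start: joints at [1.065, 0.307, 1.506, -0, 1.328, -0.073], TCP at [0.241, 0.522, 0.231] pointing down, gripper open.
Joint ranges: [-3.12, 3.12], [-1.05, 2.28], [0.14, 2.33], [-1.42, 4.57], [0.1, 2.73], [-2.68, 2.68]. Speed limits (rad/s): [2.57, 2.57, 3.14, 3.14, 3.14, 3.14].

INTERFACE

Orientations are given as a unit quaternion [w, x, y, z].
In Python, from cell import r gives the robot as it stands. The module is installed in compiled form; this text tells all that it offers.
- The arm moves only by the shell command python3 -m pendant 'ROWS'. ROWS is text: rows parted by semicolons, each of 7 numbers parted by spaces: the opening, from -1 (shut) to 1 (fully open), then the shift along the tool's x, y, z in cm, then the turn, a rotation vector about the tool's x, y, z in rad. A call has 1 to 5 rows; each row is the pose to reach, as a shift and turn from the pose commanded when the call began, along the tool's axes at that moment; what a row does not reach only later rows make up. A row lasts 1/10 s, in which the tool goes at most 50 mm and 8.59 degrees, less where a joint would pass 70% of its speed; a pose out of reach is approached as far as the arm can. A call with a gripper value outside its range is refused whole. The fingers move at their own pace and stop on an object; the grip force is fixed at half the most. Time passes only in rows, so rows that repeat a pose let the fingers close. It gives the time, the measured TCP pose, the force, the opening and the grip force at its end, in the units of the state.
- r.state(): the state, without advancing time (a new reading comes with each control period).
- r.get_image(name): name is "scene" or "top" or "wrist"; returns a dict with "pixels" (400x640x3 uint8, blue, green, red), "K" (3x3 intrinsics, pixels), "k1" (the pictures are not rectified: a ray, as slopes to the right and down, at radius r is drawn at 1 + k1 r^2 times it, then the intrinsics apply), "rvec" (rotation vector, rad) and "tvec" (3), from world to camera coordinates, as OpenCV has them. Camera axes: x right, y down, z forward; pixel columns grow to the right and rows downward; lengths in m; the calibration is good to about 2 mm. A picture is of the moment at which its call begins. There is no depth.
- r.hand_in(): hands the job in; it is judged then, once.
Trained networks look in a picture, given as the dict that the camera call returned (one of the last four; its "shot" number tells which), for a name from the list of things; names that differ only in an ending like _2 or _b are one class to them, and where a whole thing is asked for, a point or a joint stands for the part that bears it (a point fixed in the world has none). Each returns a list of dicts, best first, with "conf" (0 to 1); they miss things now and then, are a little off and sometimes report something else, mostly with a low value. They report only what shows in the picture. A call takes as long as a camera call.
- r.search_frame(target, picture): "centre" ([column, row] in pixels, amid what is visible of it).
- r.pinpoint(target, picture): "centre" ([column, row] in pixels: a listed point, or the origin of a listed thing).
The state is a dict: "time": time; "qpos": joint angles; "joint_velocities": joint speeds; "joint_efforts": joint torques, N m; "ee_pos": TCP position; "orientation": TCP orientation; "contact_force": force on the tool from outside, world axes, zero at the start; "moment": the same for the moment, N m; "finger_gap": finger opening in m; "gripper_force": force on a finger pad.
Only numpy, scipy, OpenCV 4.12 (cv2) and the standard library are available. Lean on these libraries where they do the work, as an engineer would, in place of code of your own. Each camera call takes 0.05 s, during which the arm holds its last target. There are 200 camera calls.

## Working session

There is one attempt and no reset: what is moved stays moved. The work goes in short steps, Python scripts to look and compute and a shell command to move; the robot and the scene stay as the last step left them, time stands still between calls to the robot, and variables do not carry over. Pictures are saved under pics/ and viewed, at most 10 in all, crops included, and the job is handed in when it is done.

```bash
mkdir -p pics; cat > h.py <<'E'
import numpy as np, cv2
from cell import r
from scipy.spatial.transform import Rotation as R
def ray(im,px):
    K=im["K"];s=np.array([(px[0]-K[0][2])/K[0][0],(px[1]-K[1][2])/K[1][1]]);u=s.copy()
    for _ in range(20): u=s/(1+im["k1"]*(u@u))
    M=cv2.Rodrigues(np.array(im["rvec"],float))[0];t=np.array(im["tvec"],float).ravel()
    return -M.T@t, M.T@np.array([u[0],u[1],1])
def atz(im,px,z):
    o,d=ray(im,px);return o+d*(z-o[2])/d[2]
def tri(a):
    A=np.zeros((3,3));b=np.zeros(3)
    for im,px in a:
        o,d=ray(im,px);d=d/np.linalg.norm(d);P=np.eye(3)-np.outer(d,d);A+=P;b+=P@o
    p=np.linalg.solve(A,b)
    return p,[np.linalg.norm(np.cross(p-ray(i,x)[0],ray(i,x)[1]/np.linalg.norm(ray(i,x)[1]))) for i,x in a]
def proj(im,p):
    M=cv2.Rodrigues(np.array(im["rvec"],float))[0];c=M@np.array(p)+np.array(im["tvec"],float).ravel();u=c[:2]/c[2]
    u=u*(1+im["k1"]*(u@u));K=np.array(im["K"]);return K[:2,:2]@u+K[:2,2]
def tool():
    s=r.state();q=s["orientation"];return np.array(s["ee_pos"]),R.from_quat([q[1],q[2],q[3],q[0]]).as_matrix()
def rel(p):
    t,M=tool();return (M.T@(np.array(p)-t)*100).round(2)
E
python3 - <<'E'
from h import *
np.set_printoptions(precision=4,suppress=True)
I={n:r.get_image(n) for n in("scene","top","wrist")}
for n in I: cv2.imwrite(f"pics/{n}0.png",I[n]["pixels"]); print(n,ray(I[n],(320,200)),I[n]["k1"])
H=dict(till_key=.006,round_key=.006,keyhole=.087,flap_knob=.106,flap_rivet=.091,key_block=0,till=0,tin_a=0,oval_tin=0,packet=0)
for t,z in H.items():
    for n in ("scene","top","wrist"):
        for d in r.pinpoint(t,I[n])[:2]: print(t,n,round(d["conf"],2),np.round(d["centre"],1),atz(I[n],d["centre"],z)[:2])
print(tool())
E
```

```text
scene (array([ 0.3162, -0.3478,  0.7757]), array([ 0.3087,  0.5064, -0.8054])) -0.0026250588644486845
top (array([0.4793, 0.0949, 1.1636]), array([ 0.1244,  0.0144, -0.9922])) 0.013447805508956115
wrist (array([0.172 , 0.5532, 0.373 ]), array([ 0.2725, -0.1216, -0.9545])) -0.02782272618520962
till_key scene 0.7 [383.4 265.1] [ 0.6409 -0.0863]
till_key top 0.42 [408.5 199.5] [ 0.6299 -0.0894]
round_key scene 0.44 [360.8 249.4] [ 0.6201 -0.0289]
round_key scene 0.34 [265.  190.5] [0.5073 0.2308]
round_key top 0.62 [384.2 200.8] [ 0.6257 -0.0344]
keyhole top 0.65 [262.1 246. ] [0.5143 0.2299]
flap_knob scene 0.44 [246.3 183.6] [0.4552 0.1938]
flap_knob top 0.61 [273.  271.2] [0.4628 0.2032]
flap_rivet scene 0.73 [240.9 180.9] [0.451  0.2193]
flap_rivet top 0.85 [263.5 278.6] [0.4469 0.2239]
key_block scene 0.97 [372.  258.2] [ 0.6316 -0.0576]
key_block top 0.69 [394.3 198.3] [ 0.6327 -0.058 ]
till scene 0.59 [265.4 190. ] [0.5103 0.2363]
till top 0.98 [264.3 250.7] [0.5066 0.2354]
tin_a scene 0.49 [351.1 205.1] [0.6716 0.0879]
tin_a top 0.57 [328.1 176.7] [0.6797 0.0944]
oval_tin scene 0.67 [394.3 219.6] [ 0.7377 -0.0001]
oval_tin top 0.65 [366.7 154.4] [0.7339 0.0061]
oval_tin top 0.62 [260.6 246.8] [0.5153 0.2442]
packet scene 0.96 [428.1 242.8] [ 0.7661 -0.0907]
packet top 0.72 [405.7 136.7] [ 0.7775 -0.0838]
(array([0.2406, 0.5222, 0.2313]), array([[-0.9082,  0.4185, -0.    ],
       [ 0.4185,  0.9082, -0.0001],
       [ 0.    , -0.0001, -1.    ]]))
```

View pics/top0.png

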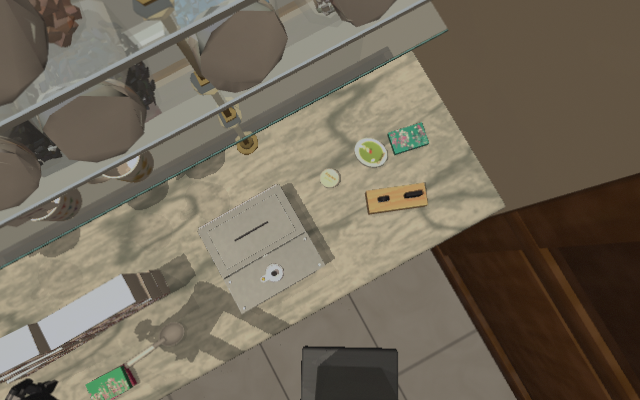

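View pics/scene0.png

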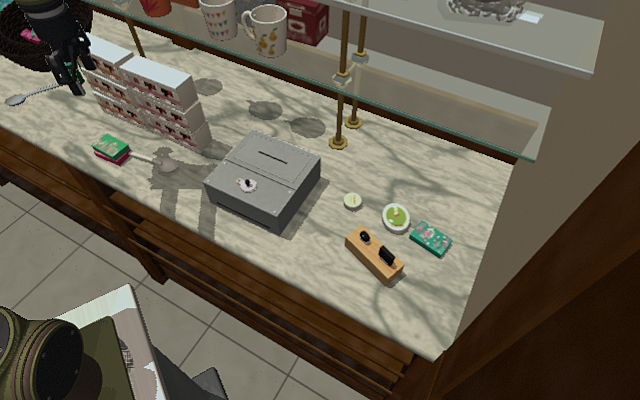

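The top view shows the till at about (262,247) with its flap knob near (273,271), and the key block at (396,198) with the square key right, at (413,194), and the round key left, at (383,199). The scene view shows the shelf clear of the lock, with boxes to the left. I'll move over the lock for a close look.

```bash
python3 -m pendant '1 -4.1 -2.4 0 0 0 0; 1 -8.2 -4.8 0 0 0 0; 1 -12.3 -7.2 0 0 0 0; 1 -16.4 -9.6 0 0 0 0; 1 -20.5 -12 0 0 0 0' && python3 -m pendant '0 -4 -2.5 0 0 0 0; 0 -8 -5 0 0 0 0; 0 -12 -7.4 0 0 0.1 0; 0 -12 -7.4 0 0 0 0;0 -12 -7.4 0 0 0 0'
python3 - <<'E'
from h import *
np.set_printoptions(precision=4,suppress=True)
print(tool(), r.state()["qpos"])
w=r.get_image("wrist");t=r.get_image("top")
cv2.imwrite("pics/w1.png",w["pixels"])
for n,z in dict(keyhole=.087,flap_knob=.106,flap_rivet=.0914,till=0).items():
    for nm,im in(("w",w),("t",t)):
        for d in r.pinpoint(n,im)[:2]: print(n,nm,round(d["conf"],2),np.round(d["centre"],1),atz(im,d["centre"],z)[:2])
E
```

```text
time: 2.15
ee_pos: [0.3774, 0.326, 0.2315]
orientation: [0.0, 0.214, 0.977, 0.0]
contact_force: [1.4, 0.7, 0.5]
finger_gap: 0.0854
gripper_force: 0.0
time: 2.65
ee_pos: [0.456, 0.2055, 0.2309]
orientation: [-0.0, 0.219, 0.976, -0.0]
contact_force: [-0.8, 0.4, 0.0]
finger_gap: 0.0427
gripper_force: 0.0
(array([0.456 , 0.2055, 0.2309]), array([[-0.9041,  0.4274, -0.0009],
       [ 0.4274,  0.9041, -0.0004],
       [ 0.0007, -0.0008, -1.    ]])) [ 0.339   0.2033  1.6562 -0.0001  1.2831 -0.7901]
flap_knob w 0.74 [319.4 196.2] [0.4602 0.2042]
flap_knob t 0.44 [273.5 271. ] [0.4632 0.2022]
flap_rivet w 0.85 [333.8 172.5] [0.448  0.2258]
till w 0.76 [355.1 199.3] [0.5135 0.2328]
till t 0.75 [267.  250.1] [0.5081 0.2293]
```

View pics/w1.png

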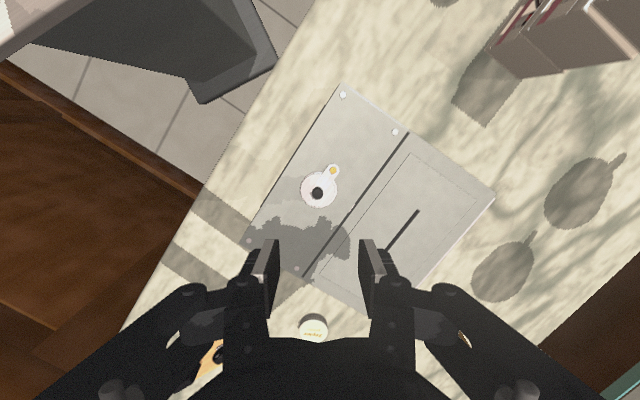

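Wrist view: the flap's disc is at (318,188), with the knob at (317,193) and the rivet at (333,171). The deck/lid gap runs from (407,132) to (303,276), and the left edge of the top from (340,85) to (494,196).

```bash
python3 - <<'E'
from h import *
np.set_printoptions(precision=4,suppress=True)
w=r.get_image("wrist")
P=lambda p,z=.085: atz(w,p,z)
a,b,c,d=map(P,[(407,132),(303,276),(340,85),(494,196)])
ty=a-b; ed=d-c
print("yaw from gap",np.arctan2(ty[1],ty[0])-np.pi/2,"from edge",np.arctan2(ed[1],ed[0]),np.linalg.norm(ed), P((335,169),.091), P((317,192),.106),c,d)
# dark blob of knob
g=w["pixels"][165:215,295:345].max(2); m=(g<60); ys,xs=np.nonzero(m); print("dark",xs.mean()+295,ys.mean()+165,m.sum(),xs.min()+295,xs.max()+295,ys.min()+165,ys.max()+165)
# fine edges: gap line darkest pixels along rows
cv2.imwrite("pics/w1c.png",cv2.resize(w["pixels"][70:290,220:510],None,fx=2.6,fy=2.6,interpolation=cv2.INTER_CUBIC))
E
```

```text
yaw from gap 0.5667791313446591 from edge 0.5609713578008757 0.19765706725401966 [0.4434 0.2342 0.091 ] [0.4537 0.2099 0.106 ] [0.3732 0.2704 0.085 ] [0.5405 0.3755 0.085 ]
dark 313.0 194.33333333333334 12 309 316 192 202
```

View pics/w1c.png

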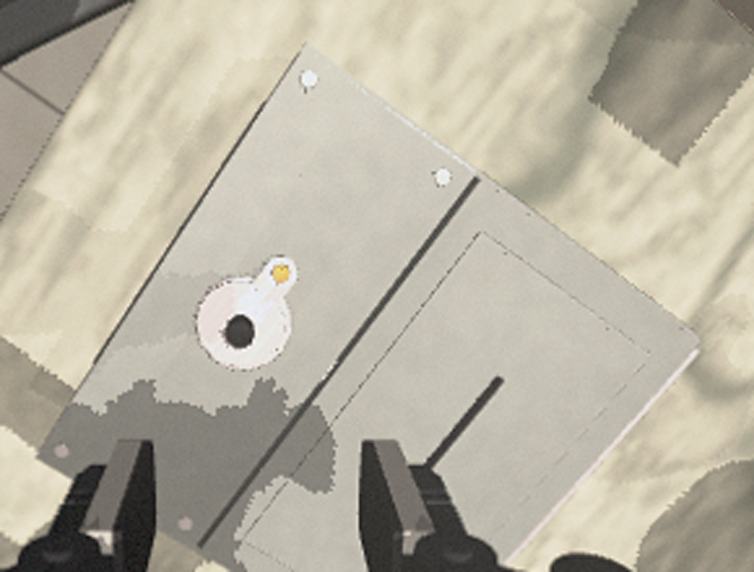

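Crop: rivet at (328.1,174.6), knob at (312.3,196.9), till's top corners at (338.1,87.3) front-left, (234.6,245.8) front-right and (488.5,202.7) back-left. The lid gap runs through (403.5,139) and (297.3,279).

```bash
python3 - <<'E'
from h import *
np.set_printoptions(precision=4,suppress=True)
w=r.get_image("wrist")
P=lambda p,z=.085: atz(w,p,z)[:2]
fl,fr,bl=P((338.1,87.3)),P((234.6,245.8)),P((488.5,202.7))
g1,g2=P((403.5,139)),P((297.3,279))
print(np.linalg.norm(fl-fr),np.linalg.norm(fl-bl),np.linalg.norm(g1-g2))
an=lambda v:np.arctan2(v[1],v[0])
print("yaws",an(fl-fr)-np.pi/2,an(bl-fl),an(g1-g2)-np.pi/2)
y=np.mean([an(fl-fr)-np.pi/2,an(bl-fl),an(g1-g2)-np.pi/2]);X=np.array([np.cos(y),np.sin(y)]);Y=np.array([-X[1],X[0]])
c=(fr+bl)/2; print("c",c,"rivet",c-.06*X+.026*Y,P((328.1,174.6),.092),"hole",c-.06*X,P((328.1,174.6),.092)-.026*Y)
k=P((312.3,196.9),.106);rv=P((328.1,174.6),.092);v=k-rv
print("knob",k,"arm",np.linalg.norm(v),"flap",-(an(v)-an(-Y)),"yaw",y)
print("rel knob",rel([*k,.106]))
E
```

```text
0.19821390429698996 0.19827036381302707 0.19171999473577106
yaws 0.5466388124356212 0.5296057952949579 0.5418031370735541
c [0.5115 0.2331] rivet [0.4467 0.2246] [0.4456 0.2254] hole [0.4601 0.2023] [0.459  0.2031]
knob [0.4564 0.2034] arm 0.024565508116962963 flap 0.08393576584948614 yaw 0.5393492482680444
rel knob [-0.51 -0.6  12.54]
```

Rivet, corners and sizes agree (flap at about 0.08 rad). Descending on the knob.

```bash
python3 -m pendant '-0.2 -0.5 -0.6 4.5 0 0 0; -0.2 -0.5 -0.6 9 0 0 0; -0.2 -0.5 -0.6 12 0 0 0; -0.2 -0.5 -0.6 13 0 0 0; -0.2 -0.5 -0.6 13.5 0 0 0'; python3 -m pendant '-0.2 0 0 0 0 0 0; -1 0 0 0 0 0 0; -1 0 0 0 0 0 0; -1 0 0 0 0 0 0; -1 0 0 0 0 0 0'
python3 - <<'E'
from h import *
np.set_printoptions(precision=4,suppress=True)
t,M=tool();print(t,M)
rv=np.array([.446,.225]);y=.54;print(r.state()["finger_gap"])
v=t[:2]-rv;print(np.linalg.norm(v))
a0=np.arctan2(v[1],v[0])
for d in np.arange(.2,2.3,.2):
    p=rv+np.linalg.norm(v)*np.array([np.cos(a0-d),np.sin(a0-d)]); print(round(d,1),(M.T@np.array([*(p-t[:2]),0])*100).round(2))
print("flap",-(a0-(y-np.pi/2)))
E
```

```text
time: 3.75
ee_pos: [0.4563, 0.2025, 0.0955]
orientation: [-0.001, 0.214, 0.977, -0.0]
contact_force: [-0.0, -0.3, -0.5]
finger_gap: 0.0342
gripper_force: 0.0
time: 4.25
ee_pos: [0.4581, 0.2028, 0.0978]
orientation: [0.002, 0.214, 0.977, 0.001]
contact_force: [-0.1, -1.6, 6.0]
finger_gap: 0.0072
gripper_force: 58.9
[0.4581 0.2028 0.0978] [[-0.9083  0.4184  0.0035]
 [ 0.4184  0.9083  0.0009]
 [-0.0028  0.0023 -1.    ]]
0.007239763509118988
0.0253103637703901
0.2 [ 0.34 -0.37 -0.  ]
0.4 [ 0.75 -0.67 -0.  ]
0.6 [ 1.21 -0.88 -0.01]
0.8 [ 1.7  -1.   -0.01]
1.0 [ 2.21 -1.01 -0.01]
1.2 [ 2.7  -0.92 -0.01]
1.4 [ 3.18 -0.74 -0.01]
1.6 [ 3.6  -0.47 -0.01]
1.8 [ 3.96 -0.12 -0.01]
2.0 [ 4.25  0.3  -0.01]
2.2 [ 4.45  0.77 -0.01]
flap 0.04252051127691736
```

```bash
python3 -m pendant '-1 0.34 -0.37 0 0 0 0; -1 0.75 -0.67 0 0 0 0; -1 1.21 -0.88 0 0 0 0; -1 1.7 -1 0 0 0 0; -1 2.21 -1.01 0 0 0 0'; python3 -m pendant '-1 0.49 0.09 0 0 0 0; -1 0.97 0.27 0 0 0 0; -1 1.39 0.54 0 0 0 0; -1 1.75 0.89 0 0 0 0; -1 2.04 1.31 0 0 0 0'; python3 -m pendant '-1 0 0 0 0 0 0;-0.2 0 0 0 0 0 0; -0.2 0 0 0 0 0 0; -0.2 0 0 -4 0 0 0; 0 0 0 -9 0 0 0'
python3 - <<'E'
from h import *
np.set_printoptions(precision=4,suppress=True)
print(tool()[0])
w=r.get_image("wrist");t=r.get_image("top")
for n,z in dict(keyhole=.087,flap_knob=.106,flap_rivet=.0914).items():
    for nm,im in(("w",w),("t",t)):
        for d in r.pinpoint(n,im)[:2]: print(n,nm,round(d["conf"],2),np.round(d["centre"],1),atz(im,d["centre"],z)[:2])
cv2.imwrite("pics/w2.png",w["pixels"])
E
```

```text
time: 4.75
ee_pos: [0.4358, 0.2018, 0.0979]
orientation: [0.004, 0.214, 0.977, 0.0]
contact_force: [8.2, -7.9, 6.0]
finger_gap: 0.0069
gripper_force: 60.2
time: 5.25
ee_pos: [0.4152, 0.2188, 0.0971]
orientation: [-0.002, 0.214, 0.977, -0.004]
contact_force: [-7.0, -16.9, 20.6]
finger_gap: 0.0067
gripper_force: 62.2
time: 5.75
ee_pos: [0.4173, 0.2224, 0.185]
orientation: [-0.003, 0.214, 0.977, -0.002]
contact_force: [1.6, 0.0, 0.3]
finger_gap: 0.0427
gripper_force: 0.0
[0.4173 0.2224 0.185 ]
keyhole w 0.61 [319.7 246.2] [0.4573 0.2045]
keyhole t 0.72 [367.5 154.6] [0.7144 0.011 ]
keyhole t 0.58 [274.9 270.2] [0.4647 0.2013]
flap_knob w 0.83 [314.1 213.6] [0.4203 0.2164]
flap_knob t 0.67 [266.4 290. ] [0.4246 0.2153]
flap_rivet w 0.84 [335.3 231.6] [0.4482 0.2239]
flap_rivet t 0.78 [265.7 277.1] [0.4501 0.2194]
flap_rivet t 0.24 [367.4 153.4] [0.7161 0.0116]
```

View pics/w2.png

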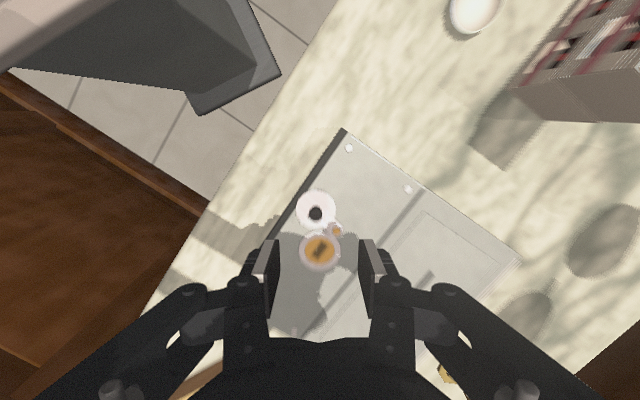

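The flap is swung off: knob at (315,213), rivet at (335,231), and the brass keyhole open at (320,250). Next I'll measure the keyhole from two tool yaws, rotating toward the key-grasp yaw.

```bash
cat >> h.py <<'E'
def hole(im,g=(.459,.203),tag=None,n=26):
    c=proj(im,[*g,.087]); x0,y0=int(c[0])-n,int(c[1])-n; p=im["pixels"][max(0,y0):y0+2*n,max(0,x0):x0+2*n]; h=cv2.cvtColor(p,cv2.COLOR_BGR2HSV)
    m=((h[...,0]>8)&(h[...,0]<28)&(h[...,1]>110)).astype(np.uint8)
    cs=cv2.findContours(m,cv2.RETR_EXTERNAL,cv2.CHAIN_APPROX_NONE)[0]; k=max(cs,key=cv2.contourArea)
    e=cv2.fitEllipse(cv2.convexHull(k)); px=(e[0][0]+max(0,x0),e[0][1]+max(0,y0))
    if tag: cv2.imwrite(f"pics/{tag}.png",cv2.resize(p,None,fx=8,fy=8,interpolation=cv2.INTER_CUBIC))
    return px,e[1],atz(im,px,.087)
E
python3 -m pendant '0 -2.3 0 -1 0 0 0; 0 -4.6 0 -2 0 0 0; 0 -4.6 0 -2 0 0 0; 0 -4.6 0 -2 0 0 0'
cat > m.py <<'E'
from h import *
import sys
np.set_printoptions(precision=4,suppress=True)
w=r.get_image("wrist");print(tool()[0]);print(hole(w,tag=sys.argv[1]))
for n,z in dict(keyhole=.087,flap_knob=.106,flap_rivet=.0914).items():
    for d in r.pinpoint(n,w)[:1]: print(n,round(d["conf"],2),np.round(d["centre"],1),atz(w,d["centre"],z)[:2])
E
python3 m.py a1
python3 -m pendant '0 0 0 0 0 0 0.15; 0 0 0 0 0 0 0.3; 0 0 0 0 0 0 0.45; 0 0 0 0 0 0 0.6; 0 0 0 0 0 0 0.75'
python3 -m pendant '0 0 0 0 0 0 0.15; 0 0 0 0 0 0 0.3; 0 0 0 0 0 0 0.3; 0 0 0 0 0 0 0.3'
python3 m.py a2
python3 -c "
import cv2,numpy as np
a=cv2.imread('pics/a1.png');b=cv2.imread('pics/a2.png');cv2.imwrite('pics/ab.png',cv2.resize(np.hstack([cv2.resize(a,(400,400)),cv2.resize(b,(400,400))]),(800,400)))"
```

```text
time: 6.55
ee_pos: [0.4603, 0.2034, 0.205]
orientation: [-0.001, 0.215, 0.977, -0.001]
contact_force: [-0.6, 0.1, 0.5]
finger_gap: 0.0427
gripper_force: 0.0
[0.4596 0.2035 0.2048]
((317.7711925506592, 192.5078887939453), (26.84512710571289, 27.900901794433594), array([0.4586, 0.2031, 0.087 ]))
keyhole 0.83 [318.7 195.1] [0.4612 0.2028]
flap_knob 0.96 [314.5 150.1] [0.4193 0.2183]
flap_rivet 0.58 [334.7 172.7] [0.447  0.2253]
time: 7.25
ee_pos: [0.4601, 0.2039, 0.2059]
orientation: [-0.0, 0.559, 0.829, -0.0]
contact_force: [0.2, 1.0, 0.2]
finger_gap: 0.043
gripper_force: 0.0
time: 7.65
ee_pos: [0.4605, 0.2039, 0.2061]
orientation: [-0.0, 0.673, 0.739, -0.0]
contact_force: [0.2, 0.6, -0.5]
finger_gap: 0.0425
gripper_force: 0.0
[0.4606 0.2038 0.2062]
((317.42993927001953, 193.515230178833), (26.64825439453125, 27.670310974121094), array([0.4589, 0.2032, 0.087 ]))
keyhole 0.93 [319.6 192.3] [0.4608 0.2046]
flap_knob 0.86 [275.3 179.2] [0.4211 0.2181]
flap_rivet 0.93 [305.  173.4] [0.4458 0.2224]
```

View pics/ab.png

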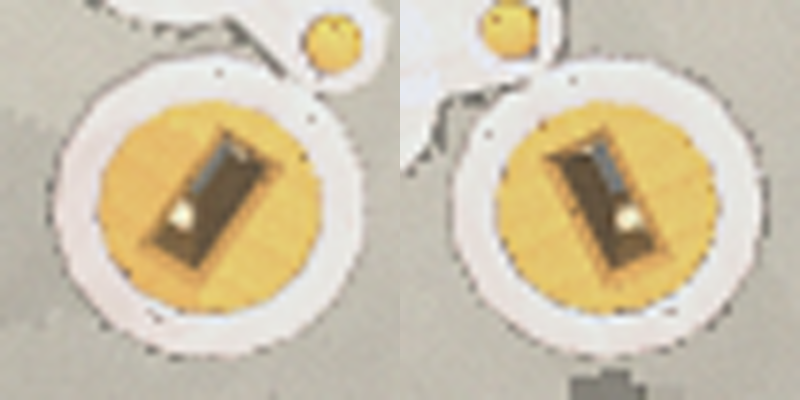

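Keyhole is at (0.4588, 0.2032) in both views, slot along till y, flap at about 1.85 rad and clear. Going over to the key block.

```bash
python3 -m pendant '0 -4.2 2 0 0 0 0; 0 -8.5 4 0 0 0 0; 0 -12.8 6.1 0 0 0 0; 0 -17 8.1 0 0 0 0; 0 -21.3 10.2 0 0 0 0'; python3 -m pendant '0 -4.2 2 0 0 0 0; 0 -8.5 4 0 0 0 0; 0 -8.5 4 0 0 0 0; 0 -8.5 4 0 0 0 0'
python3 - <<'E'
from h import *
np.set_printoptions(precision=4,suppress=True)
w=r.get_image("wrist");print(tool())
for n,z in dict(till_key=.006,round_key=.006,key_block=0).items():
    for d in r.pinpoint(n,w)[:1]: print(n,round(d["conf"],2),np.round(d["centre"],1),atz(w,d["centre"],z)[:2])
    for d in r.search_frame(n,w)[:1]: print(" frame",round(d["conf"],2),np.round(d["centre"],1),atz(w,d["centre"],.078)[:2])
cv2.imwrite("pics/k1.png",w["pixels"])
E
```

```text
time: 8.35
ee_pos: [0.5823, -0.0009, 0.2064]
orientation: [-0.0, 0.674, 0.738, 0.0]
contact_force: [0.9, -0.2, 0.2]
finger_gap: 0.0428
gripper_force: 0.0
time: 8.75
ee_pos: [0.6291, -0.0816, 0.2056]
orientation: [-0.001, 0.676, 0.737, -0.0]
contact_force: [0.0, 0.5, -0.1]
finger_gap: 0.0426
gripper_force: 0.0
(array([ 0.6285, -0.0804,  0.2057]), array([[-0.0885,  0.9961, -0.0015],
       [ 0.9961,  0.0885,  0.0009],
       [ 0.001 , -0.0014, -1.    ]]))
till_key 0.66 [320.4 180.8] [ 0.6313 -0.089 ]
 frame 0.87 [322.2 195. ] [ 0.6324 -0.0857]
round_key 0.49 [314.2 129.1] [ 0.6186 -0.0284]
 frame 0.8 [315.8 131.9] [ 0.6211 -0.0263]
key_block 0.7 [319.4 154.5] [ 0.6273 -0.0581]
 frame 0.46 [316.1 134.5] [ 0.6216 -0.0286]
```

View pics/k1.png

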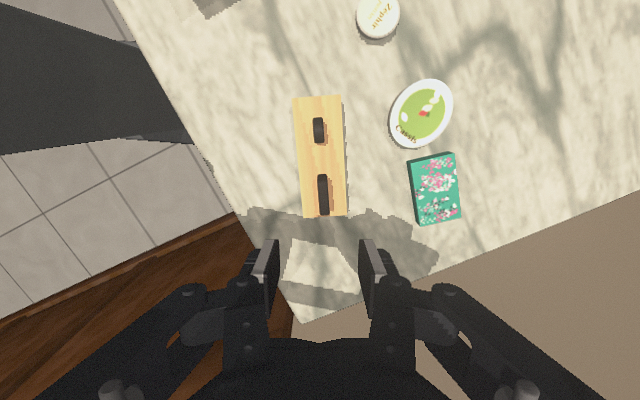

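The block's top corners are at (292,97), (341,95), (347,215) and (303,218). The square head is at (323,195), the round one at (319,130).

```bash
python3 - <<'E'
from h import *
np.set_printoptions(precision=4,suppress=True)
w=r.get_image("wrist")
c=np.array([atz(w,p,.04)[:2] for p in[(292,97),(341,95),(347,215),(303,218)]])
v=(c[0]+c[1])/2-(c[2]+c[3])/2
print(c.mean(0),np.linalg.norm(v),np.linalg.norm(c[0]-c[1]),"block y ang -pi/2:",np.arctan2(v[1],v[0])-np.pi/2)
g=w["pixels"][165:220,300:350].max(2); m=(g<75).astype(np.uint8)
k=max(cv2.findContours(m,0,1)[0],key=cv2.contourArea); R_=cv2.minAreaRect(k); B=cv2.boxPoints(R_)+[300,165]
print(B, [atz(w,p,.072)[:2] for p in B], m.sum())
u=v/np.linalg.norm(v);print("pred key",c.mean(0)-.032*u,"pred head top px",proj(w,[*(c.mean(0)-.032*u),.078]),proj(w,[*(c.mean(0)-.032*u),.046]))
print(proj(w,[*(c.mean(0)-.05*u),.078]),proj(w,[*(c.mean(0)-.014*u),.078]))
E
python3 -c "
import cv2;a=cv2.imread('pics/k1.png')[85:230,270:370];cv2.imwrite('pics/k1c.png',cv2.resize(a,None,fx=4,fy=4,interpolation=cv2.INTER_CUBIC))"
```

```text
[ 0.6285 -0.0556] 0.130556999626455 0.04971348602435174 block y ang -pi/2: 0.16371325480226773
[[318.1173 185.5839]
 [326.9209 184.9318]
 [329.2046 215.7626]
 [320.4011 216.4147]] [array([ 0.6274, -0.0761]), array([ 0.636 , -0.0747]), array([ 0.6416, -0.1068]), array([ 0.6327, -0.1084])] 161
pred key [ 0.6337 -0.0871] pred head top px [323.5337 198.5027] [323.07   189.8687]
[324.7414 215.6464] [322.2793 180.7106]
```

View pics/k1c.png

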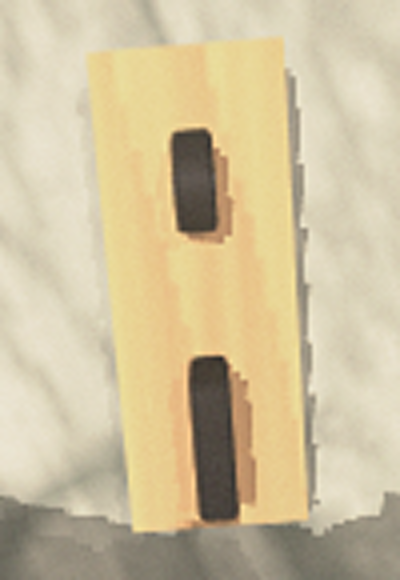

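```bash
python3 - <<'E'
from h import *
print(rel([.6337,-.0871,.048]))
E
```

```text
[-0.81  0.42 15.86]
```

```bash
python3 -m pendant '-0.2 -0.8 0.4 4 0 0 -0.075; -0.2 -0.8 0.4 8.5 0 0 -0.075; -0.2 -0.8 0.4 12 0 0 -0.075; -0.2 -0.8 0.4 14 0 0 -0.075;-0.2 -0.8 0.4 14 0 0 -0.075'; python3 - <<'E'
from h import *
np.set_printoptions(precision=4,suppress=True)
t,M=tool();print(t,np.arctan2(M[1,1],M[0,1]));print(rel([.6337,-.0871,.048]))
E
```

```text
time: 9.65
ee_pos: [0.6308, -0.087, 0.0629]
orientation: [-0.003, 0.647, 0.763, -0.002]
contact_force: [-0.2, 0.7, 0.3]
finger_gap: 0.0345
gripper_force: 0.0
[ 0.6308 -0.087   0.0629] 0.16474729640925725
[-0.06  0.3   1.49]
```

```bash
python3 -m pendant '-0.2 0 0.3 0.8 0 0 0; -0.2 0 0.3 1.5 0 0 0; -0.2 0 0.3 1.5 0 0 0;-0.2 0 0.3 1.5 0 0 0'; python3 -m pendant '-1 0 0 0 0 0 0; -1 0 0 0 0 0 0;-1 0 0 0 0 0 0;-1 0 0 0 0 0 0'; python3 - <<'E'
from h import *
np.set_printoptions(precision=4,suppress=True)
t,M=tool();print(t,M,np.arctan2(M[1,1],M[0,1]))
E
```

```text
time: 10.05
ee_pos: [0.6372, -0.0876, 0.0521]
orientation: [0.001, 0.647, 0.763, 0.0]
contact_force: [0.5, -0.4, -0.1]
finger_gap: 0.0343
gripper_force: 0.0
time: 10.45
ee_pos: [0.6355, -0.0878, 0.0517]
orientation: [-0.001, 0.647, 0.763, -0.001]
contact_force: [-4.8, -1.1, 4.8]
finger_gap: 0.0091
gripper_force: 59.5
[ 0.6355 -0.0878  0.0517] [[-0.1633  0.9866 -0.0018]
 [ 0.9866  0.1633 -0.0002]
 [ 0.0001 -0.0018 -1.    ]] 0.16400237376249238
```

Gripped (gap 9 mm). Lifting.

```bash
python3 -m pendant '-1 0 0 -1.5 0 0 0; -1 0 0 -3.5 0 0 0; -1 0 0 -6.5 0 0 0; -1 0 0 -10 0 0 0; -1 0 0 -13 0 0 0'; python3 - <<'E'
from h import *
np.set_printoptions(precision=4,suppress=True)
w=r.get_image("wrist");t,M=tool();print(t)
cv2.imwrite("pics/k2.png",w["pixels"])
X,Y=np.array([np.cos(.54),np.sin(.54)]),0
print("rel hole",rel([.4588,.2032,.17]),"dyaw tool z",-(.54-np.arctan2(M[1,1],M[0,1])))
for h in(.0,-.007,-.034): 
  for dx in(-.007,.007): print(h,dx,proj(w,t+M@[dx+.001,0,.0457+h]))
for d in r.pinpoint("till_key",w)[:1]:print(d)
E
python3 -c "
import cv2;a=cv2.imread('pics/k2.png')[90:290,240:400];cv2.imwrite('pics/k2c.png',cv2.resize(a,None,fx=3,fy=3,interpolation=cv2.INTER_CUBIC))"
```

```text
time: 10.95
ee_pos: [0.6377, -0.0875, 0.1829]
orientation: [0.001, 0.647, 0.763, 0.001]
contact_force: [-0.5, 0.3, -0.4]
finger_gap: 0.0087
gripper_force: 58.7
[ 0.6408 -0.0881  0.1887]
rel hole [ 31.72 -13.22   1.61] dyaw tool z -0.3759784100039627
0.0 -0.007 [324.0867 234.9373]
0.0 0.007 [324.2173 215.8299]
-0.007 -0.007 [324.1791 239.2628]
-0.007 0.007 [324.3166 219.5722]
-0.034 -0.007 [324.6039 259.1939]
-0.034 0.007 [324.7759 236.8967]
{'centre': [317.3, 222.5], 'conf': 0.88}
```

View pics/k2c.png

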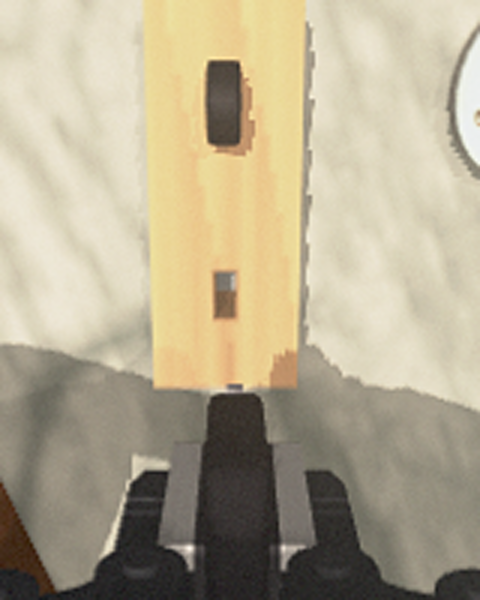

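Crop: the empty slot is at (315,188), the round key is still in its slot, and the till key is in the fingers with the tip at about (318,218). The arm was still settling, so I'll re-measure over the lock.

```bash
python3 -m pendant '-1 4 -1.7 0 0 0 0; -1 8 -3.4 0 0 0 0; -1 12 -5 0 0 0 0; -1 16 -6.7 0 0 0 0; -1 20 -8.3 0 0 0 0'; python3 -m pendant '-1 4 -1.7 0 0 0 -0.1; -1 8 -3.3 0 0 0 -0.2; -1 11.7 -4.9 0 0 0 -0.3; -1 11.7 -4.9 0 0 0 -0.376;-1 11.7 -4.9 0 0 0 -0.376'; python3 -m pendant '-1 0 0 0 0 0 0; -1 0 0 0 0 0 0;-1 0 0 0 0 0 0'
cat > m2.py <<'E'
from h import *
import sys
np.set_printoptions(precision=4,suppress=True)
w=r.get_image("wrist");t,M=tool();print(t,"yaw",np.arctan2(M[1,1],M[0,1]),"tilt",M[:2,2])
cv2.imwrite(f"pics/{sys.argv[1]}.png",w["pixels"])
tip=t+M@[0,0,.0457];print("tip px -x,+x",proj(w,tip-M@[.007,0,0]),proj(w,tip+M@[.007,0,0]),"hole px",proj(w,[.4588,.2032,.087]))
print("rel hole (tip)",(M.T@(np.array([.4588,.2032,.087])-tip)*100).round(2))
x0,y0=(int(v) for v in sys.argv[2:4]);a=w["pixels"][y0:y0+140,x0:x0+180]
cv2.imwrite(f"pics/{sys.argv[1]}c.png",cv2.resize(a,None,fx=4,fy=4,interpolation=cv2.INTER_CUBIC))
E
python3 m2.py i1 230 130
```

```text
time: 11.55
ee_pos: [0.5211, 0.0976, 0.1806]
orientation: [-0.0, 0.647, 0.762, 0.0]
contact_force: [-0.2, 0.5, -0.0]
finger_gap: 0.0087
gripper_force: 58.7
time: 12.05
ee_pos: [0.4539, 0.2049, 0.1808]
orientation: [-0.0, 0.492, 0.871, 0.0]
contact_force: [-0.2, 0.1, 0.1]
finger_gap: 0.0091
gripper_force: 58.7
time: 12.35
ee_pos: [0.4552, 0.2029, 0.1811]
orientation: [-0.0, 0.494, 0.87, -0.0]
contact_force: [0.2, 0.3, -0.3]
finger_gap: 0.0091
gripper_force: 58.7
[0.4552 0.2029 0.1812] yaw 0.5378963384819131 tilt [-0. -0.]
tip px -x,+x [319.0155 231.3825] [319.0344 212.7451] hole px [322.6678 202.99  ]
rel hole (tip) [-0.16  0.32  4.85]
```

View pics/i1c.png

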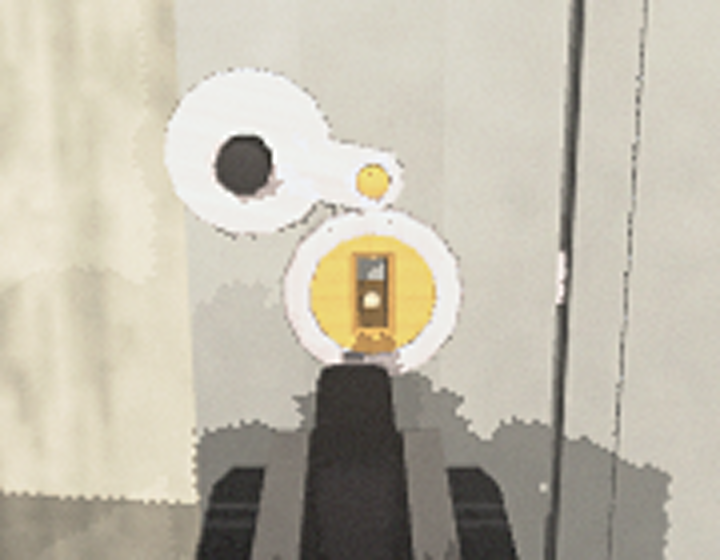

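Crop: slot centre at (323,203), parallel to the key; flap clear at upper left. Head's far edge is at row 221.7, column 318.6, with the blade tip peeping out at (319,219). Comparing with prediction.

```bash
python3 - <<'E'
from h import *
np.set_printoptions(precision=2,suppress=True)
w=r.get_image("wrist");t,M=tool();print(t)
for n,x,z in [("headtop",.018,.072),("headbot",.018,.04),("shoulder",.011,.034),("shb",.011,.039),("blade7",.007,.007),("tip",.007,0),("tip3",.003,0)]:
    print(n,[proj(w,t+M@[x+o,0,.0457-z]) for o in(-.002,0,.002)])
g=w["pixels"][195:240,315:324].astype(int).mean((1,2));print(dict(zip(range(195,240),g.astype(int))))
E
```

```text
[0.46 0.2  0.18]
headtop [array([319.23, 248.76]), array([319.23, 244.69]), array([319.24, 240.57])]
headbot [array([319.12, 222.07]), array([319.12, 218.68]), array([319.13, 215.26])]
shoulder [array([319.09, 229.5 ]), array([319.1 , 226.29]), array([319.1 , 223.06])]
shb [array([319.11, 233.02]), array([319.11, 229.73]), array([319.11, 226.42])]
blade7 [array([319.03, 219.08]), array([319.03, 216.28]), array([319.04, 213.47])]
tip [array([319.02, 215.43]), array([319.02, 212.72]), array([319.03, 210.  ])]
tip3 [array([319.01, 220.81]), array([319.02, 218.13]), array([319.02, 215.43])]
{195: np.int64(153), 196: np.int64(153), 197: np.int64(159), 198: np.int64(165), 199: np.int64(161), 200: np.int64(135), 201: np.int64(138), 202: np.int64(142), 203: np.int64(165), 204: np.int64(176), 205: np.int64(179), 206: np.int64(169), 207: np.int64(137), 208: np.int64(141), 209: np.int64(143), 210: np.int64(142), 211: np.int64(143), 212: np.int64(179), 213: np.int64(174), 214: np.int64(171), 215: np.int64(164), 216: np.int64(158), 217: np.int64(165), 218: np.int64(125), 219: np.int64(144), 220: np.int64(160), 221: np.int64(70), 222: np.int64(55), 223: np.int64(56), 224: np.int64(57), 225: np.int64(57), 226: np.int64(56), 227: np.int64(54), 228: np.int64(55), 229: np.int64(54), 230: np.int64(55), 231: np.int64(54), 232: np.int64(54), 233: np.int64(53), 234: np.int64(54), 235: np.int64(53), 236: np.int64(52), 237: np.int64(52), 238: np.int64(50), 239: np.int64(49)}
```

```bash
python3 -m pendant '-1 -0.1 0.32 1.5 0 0 0; -1 -0.1 0.32 3 0 0 0; -1 -0.1 0.32 4 0 0 0; -1 -0.1 0.32 4 0 0 0; -1 -0.1 0.32 4 0 0 0'
python3 m2.py i2 240 150
```

```text
time: 12.95
ee_pos: [0.458, 0.2042, 0.1413]
orientation: [-0.0, 0.493, 0.87, -0.0]
contact_force: [0.9, -0.0, 0.0]
finger_gap: 0.009
gripper_force: 58.7
[0.4584 0.2044 0.1417] yaw 0.5396501880924395 tilt [0.0006 0.0002]
tip px -x,+x [319.6343 231.6505] [319.6682 212.9867] hole px [319.2204 219.4245]
rel hole (tip) [-0.13 -0.03  0.9 ]
```

View pics/i2c.png

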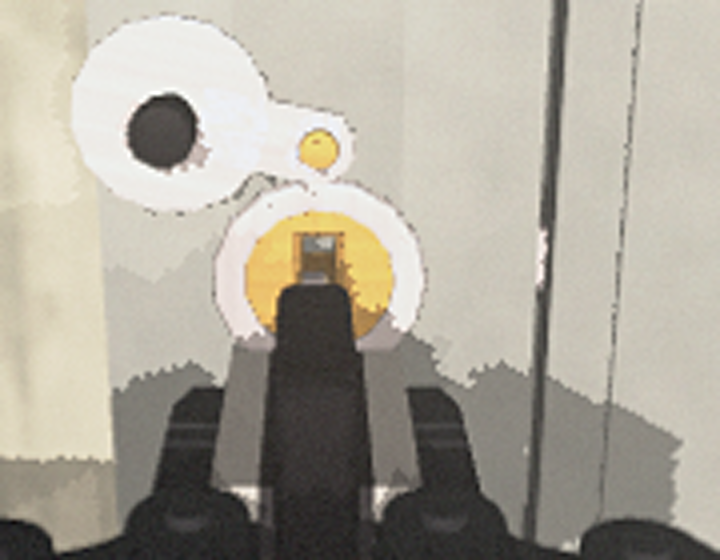

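The key tip is at the slot, aligned in column (319 vs about 319.5). Entering gently.

```bash
cat > s.py <<'E'
from h import *
np.set_printoptions(precision=4,suppress=True)
s=r.state();t,M=tool();tip=t+M@[0,0,.0457]
print("tip rel hole (tool xyz mm)",(M.T@(tip-np.array([.4588,.2032,.087]))*1e3).round(2),"F tool",(M.T@np.array(s["contact_force"])).round(1),"yaw",round(np.arctan2(M[1,1],M[0,1]),3),"tilt",M[:2,2],"mom",np.array(s["moment"]))
E
python3 -m pendant '-1 -0.05 0 0.4 0 0 0; -1 -0.05 0 0.8 0 0 0; -1 -0.05 0 1.2 0 0 0; -1 -0.05 0 1.5 0 0 0; -1 -0.05 0 1.5 0 0 0'; python3 s.py
```

```text
time: 13.5
ee_pos: [0.4579, 0.2039, 0.1258]
orientation: [-0.0, 0.493, 0.87, -0.0]
contact_force: [-0.1, -0.8, -0.2]
finger_gap: 0.009
gripper_force: 58.7
tip rel hole (tool xyz mm) [ 1.08 -0.48  6.93] F tool [-0.7 -0.5  0.2] yaw 0.54 tilt [-0.0009 -0.0003] mom [-0.034   0.0095 -0.006 ]
```

```bash
python3 -m pendant '-1 0 0 0.1 0 0 0; -1 0 0 0.2 0 0 0; -1 0 0 0.3 0 0 0;-1 0 0 0.4 0 0 0'; python3 s.py
```

```text
time: 13.9
ee_pos: [0.4585, 0.2041, 0.1224]
orientation: [0.0, 0.493, 0.87, 0.0]
contact_force: [0.7, 0.2, -0.2]
finger_gap: 0.0086
gripper_force: 58.7
tip rel hole (tool xyz mm) [ 0.92  0.2  10.31] F tool [-0.2  0.7  0.2] yaw 0.54 tilt [0.0006 0.0002] mom [ 0.032  -0.0968 -0.0042]
```

```bash
python3 -m pendant '-1 0 0 0.1 0 0 0; -1 0 0 0.2 0 0 0; -1 0 0 0.2 0 0 0'; python3 s.py
```

```text
time: 14.2
ee_pos: [0.4584, 0.204, 0.1202]
orientation: [0.0, 0.493, 0.87, 0.0]
contact_force: [-0.2, 0.3, -1.4]
finger_gap: 0.0087
gripper_force: 58.7
tip rel hole (tool xyz mm) [ 0.9   0.14 12.45] F tool [0.4 0.  1.4] yaw 0.54 tilt [0.0004 0.0002] mom [ 0.1276 -0.2229  0.0247]
```

```bash
python3 -m pendant '-1 0 0 0.1 0 0 0; -1 0 0 0.2 0 0 0; -1 0 0 0.2 0 0 0'; python3 s.py;  python3 -m pendant '-1 0 0 0.1 0 0 0; -1 0 0 0.2 0 0 0; -1 0 0 0.2 0 0 0'; python3 s.py
```

```text
time: 14.5
ee_pos: [0.4585, 0.2039, 0.1183]
orientation: [0.0, 0.493, 0.87, 0.0]
contact_force: [0.8, 0.4, 0.3]
finger_gap: 0.0092
gripper_force: 58.8
tip rel hole (tool xyz mm) [ 0.77  0.13 14.39] F tool [-0.1  0.9 -0.2] yaw 0.54 tilt [ 0.0005 -0.0001] mom [ 0.0022 -0.2318  0.0152]
time: 14.8
ee_pos: [0.4588, 0.2035, 0.1167]
orientation: [0.001, 0.493, 0.87, -0.0]
contact_force: [1.3, -3.3, 3.9]
finger_gap: 0.0091
gripper_force: 59.4
tip rel hole (tool xyz mm) [ 0.19  0.19 15.96] F tool [-3.5 -0.6 -3.9] yaw 0.54 tilt [ 0.0013 -0.0008] mom [-0.5269 -0.2952 -0.0026]
```

```bash
python3 -m pendant '-1 -0.07 0 0 0 0 0; -1 -0.07 0 0.1 0 0 0; -1 -0.07 0 0.2 0 0 0; -1 -0.07 0 0.2 0 0 0'; python3 s.py
```

```text
time: 15.2
ee_pos: [0.459, 0.2031, 0.1139]
orientation: [0.0, 0.493, 0.87, -0.0]
contact_force: [3.4, -2.6, -2.1]
finger_gap: 0.009
gripper_force: 58.6
tip rel hole (tool xyz mm) [-0.17  0.12 18.78] F tool [-4.   1.6  2.1] yaw 0.54 tilt [ 0.0005 -0.0004] mom [-0.5249 -0.8204 -0.0261]
```

```bash
python3 -m pendant '-1 0 0 0.1 0 0 0; -1 0 0 0.2 0 0 0; -1 0 0 0.2 0 0 0'; python3 s.py
```

```text
time: 15.5
ee_pos: [0.4589, 0.2033, 0.1121]
orientation: [0.0, 0.493, 0.87, 0.0]
contact_force: [4.1, -3.7, -0.6]
finger_gap: 0.0086
gripper_force: 58.7
tip rel hole (tool xyz mm) [ 0.08  0.12 20.58] F tool [-5.3  1.6  0.6] yaw 0.54 tilt [ 0.0004 -0.0001] mom [-0.5957 -0.8486 -0.0389]
```

```bash
python3 -m pendant '-1 -0.08 0.03 0 0 0 0; -1 -0.08 0.03 0.1 0 0 0; -1 -0.08 0.03 0.2 0 0 0; -1 -0.08 0.03 0.2 0 0 0'; python3 s.py
```

```text
time: 15.9
ee_pos: [0.4589, 0.2033, 0.1103]
orientation: [-0.0, 0.493, 0.87, 0.0]
contact_force: [2.0, 0.9, 0.1]
finger_gap: 0.0087
gripper_force: 59.0
tip rel hole (tool xyz mm) [ 0.04  0.12 22.44] F tool [-0.2  2.2 -0.1] yaw 0.54 tilt [-0.0006  0.0009] mom [ 0.0449 -0.3129 -0.0491]
```

```bash
python3 -m pendant '-1 0 0 0.1 0 0 0; -1 0 0 0.2 0 0 0; -1 0 0 0.2 0 0 0'; python3 s.py
```

```text
time: 16.2
ee_pos: [0.4589, 0.2033, 0.1089]
orientation: [-0.0, 0.493, 0.87, 0.0]
contact_force: [1.0, -0.5, 6.1]
finger_gap: 0.0087
gripper_force: 59.6
tip rel hole (tool xyz mm) [ 0.04  0.14 23.82] F tool [-0.9  0.6 -6.1] yaw 0.54 tilt [-0.0002  0.0009] mom [-0.0456  0.0009  0.0036]
```

```bash
python3 -m pendant '-1 0 0 0.1 0 0 0; -1 0 0 0.1 0 0 0'; python3 s.py
```

```text
time: 16.4
ee_pos: [0.4589, 0.2034, 0.1075]
orientation: [-0.0, 0.493, 0.87, 0.0]
contact_force: [0.6, 2.2, 2.3]
finger_gap: 0.0088
gripper_force: 59.0
tip rel hole (tool xyz mm) [ 0.09  0.21 25.22] F tool [ 1.5  1.7 -2.3] yaw 0.54 tilt [-0.0003  0.001 ] mom [ 0.2227 -0.2296  0.0568]
```

```bash
python3 -m pendant '-1 0 0 0.1 0 0 0; -1 0 0 0.1 0 0 0'; python3 s.py
```

```text
time: 16.6
ee_pos: [0.4589, 0.2032, 0.106]
orientation: [-0.0, 0.493, 0.87, 0.0]
contact_force: [0.9, 2.8, 0.0]
finger_gap: 0.0087
gripper_force: 58.8
tip rel hole (tool xyz mm) [-0.02  0.13 26.72] F tool [ 2.   2.2 -0. ] yaw 0.54 tilt [-0.0006  0.0007] mom [ 0.4984 -0.2285  0.0002]
```

```bash
python3 -m pendant '-1 0 0.02 0.1 0 0 0; -1 0 0.02 0.2 0 0 0; -1 0 0.02 0.2 0 0 0'; python3 s.py
```

```text
time: 16.9
ee_pos: [0.459, 0.2031, 0.1039]
orientation: [-0.0, 0.493, 0.87, -0.0]
contact_force: [0.8, 3.6, -1.4]
finger_gap: 0.0086
gripper_force: 58.7
tip rel hole (tool xyz mm) [-0.18  0.12 28.83] F tool [2.7 2.6 1.4] yaw 0.54 tilt [-0.0009  0.0003] mom [ 0.6574 -0.0317 -0.011 ]
```

```bash
python3 -m pendant '-1 0 0 0.1 0 0 0; -1 0 0 0.2 0 0 0;-1 0 0 0.2 0 0 0'; python3 s.py
```

```text
time: 17.2
ee_pos: [0.4591, 0.203, 0.102]
orientation: [-0.0, 0.493, 0.87, -0.0]
contact_force: [-0.8, 3.2, -0.5]
finger_gap: 0.0091
gripper_force: 58.8
tip rel hole (tool xyz mm) [-0.27  0.13 30.69] F tool [3.2 1.  0.5] yaw 0.54 tilt [-0.0007  0.0002] mom [0.7651 0.0662 0.003 ]
```

```bash
python3 -m pendant '-1 0.04 0 0.1 0 0 0; -1 0.04 0 0.1 0 0 0'; python3 s.py
```

```text
time: 17.4
ee_pos: [0.4591, 0.2031, 0.1012]
orientation: [0.0, 0.493, 0.87, -0.0]
contact_force: [-0.7, 2.5, -1.0]
finger_gap: 0.0088
gripper_force: 59.1
tip rel hole (tool xyz mm) [-0.25  0.17 31.51] F tool [2.5 0.7 1. ] yaw 0.54 tilt [-0.0002 -0.0004] mom [0.4467 0.0486 0.0326]
```

```bash
python3 -m pendant '-1 0 0 0.1 0 0 0; -1 0 0 0.1 0 0 0'; python3 s.py
```

```text
time: 17.6
ee_pos: [0.4592, 0.203, 0.1004]
orientation: [0.0, 0.493, 0.87, -0.0]
contact_force: [-0.1, 0.9, 3.7]
finger_gap: 0.009
gripper_force: 59.2
tip rel hole (tool xyz mm) [-0.42  0.26 32.35] F tool [ 0.8  0.4 -3.7] yaw 0.54 tilt [ 0.0001 -0.0005] mom [0.1795 0.146  0.0327]
```

```bash
python3 -m pendant '-1 0 0 0.1 0 0 0; -1 0 0 0.1 0 0 0'; python3 s.py
```

```text
time: 17.8
ee_pos: [0.4592, 0.203, 0.0991]
orientation: [0.0, 0.493, 0.87, -0.0]
contact_force: [0.4, 1.5, -0.6]
finger_gap: 0.0091
gripper_force: 58.8
tip rel hole (tool xyz mm) [-0.39  0.28 33.64] F tool [1.1 1.1 0.6] yaw 0.54 tilt [ 0.0001 -0.0004] mom [ 0.1306 -0.0452 -0.0062]
```

```bash
python3 -m pendant '-1 0 0 0.08 0 0 0; -1 0 0 0.08 0 0 0'; python3 s.py
```

```text
time: 18.0
ee_pos: [0.4593, 0.2031, 0.0986]
orientation: [0.0, 0.493, 0.87, -0.0]
contact_force: [-0.5, 0.4, 4.4]
finger_gap: 0.0085
gripper_force: 59.5
tip rel hole (tool xyz mm) [-0.37  0.37 34.05] F tool [ 0.6 -0.2 -4.4] yaw 0.54 tilt [ 0.0002 -0.0004] mom [ 0.0191  0.0538 -0.0225]
```

```bash
python3 -m pendant '-1 0 0 0.1 0 0 0; -1 0 0 0.1 0 0 0;-1 0 0 0.1 0 0 0'; python3 s.py
```

```text
time: 18.3
ee_pos: [0.4594, 0.2031, 0.0985]
orientation: [0.0, 0.493, 0.87, 0.0]
contact_force: [-2.5, -0.2, 10.1]
finger_gap: 0.0087
gripper_force: 60.5
tip rel hole (tool xyz mm) [-0.36  0.45 34.19] F tool [  1.1  -2.2 -10.1] yaw 0.54 tilt [ 0.0007 -0.0002] mom [-0.1821  0.3937  0.0488]
```

Depth 34.2 mm with firm resistance and no slip: the shoulder is seated. Turning clockwise.

```bash
python3 -m pendant '-1 0 0 -0.05 0 0 0.1; -1 0 0 -0.05 0 0 0.2; -1 0 0 -0.05 0 0 0.3; -1 0 0 -0.05 0 0 0.4'; python3 s.py
```

```text
time: 18.7
ee_pos: [0.4599, 0.2033, 0.0986]
orientation: [0.001, 0.657, 0.754, 0.001]
contact_force: [-0.5, 0.4, 6.5]
finger_gap: 0.0092
gripper_force: 59.6
tip rel hole (tool xyz mm) [-0.06  1.17 34.08] F tool [ 0.4 -0.4 -6.5] yaw 0.136 tilt [0.0017 0.0001] mom [0.0276 0.0587 0.0392]
```

```bash
python3 -m pendant '-1 0 0 0 0 0 0.12; -1 0 0 0 0 0 0.24; -1 0 0 0 0 0 0.36; -1 0 0 0 0 0 0.48;-1 0 0 0 0 0 0.6'; python3 s.py
```

```text
time: 19.2
ee_pos: [0.46, 0.203, 0.0986]
orientation: [0.001, 0.851, 0.525, 0.001]
contact_force: [-0.4, -0.7, 6.6]
finger_gap: 0.0087
gripper_force: 59.6
tip rel hole (tool xyz mm) [ 0.41  1.21 34.11] F tool [-0.8 -0.  -6.6] yaw -0.464 tilt [ 0.0018 -0.0004] mom [-0.1305 -0.0238  0.0899]
```

```bash
python3 -m pendant '-1 0 0 0 0 0 0.12; -1 0 0 0 0 0 0.24; -1 0 0 0 0 0 0.36; -1 0 0 0 0 0 0.42'; python3 s.py
```

```text
time: 19.6
ee_pos: [0.46, 0.2028, 0.0986]
orientation: [0.001, 0.941, 0.337, 0.001]
contact_force: [0.3, -0.8, 5.9]
finger_gap: 0.009
gripper_force: 59.8
tip rel hole (tool xyz mm) [ 0.72  1.1  34.1 ] F tool [-0.3  0.9 -5.9] yaw -0.883 tilt [ 0.0017 -0.0008] mom [-0.2614 -0.0014  0.1396]
```

```bash
python3 -m pendant '-1 0 0 0 0 0 0.1; -1 0 0 0 0 0 0.2; -1 0 0 0 0 0 0.2;-1 0 0 0 0 0 0.2'; python3 s.py; python3 - <<'E'
from h import *
w=r.get_image("wrist");t=r.get_image("top")
for im in(w,t):
  for n in("till_key","till_lid","keyhole","flap_knob"):
    for d in r.pinpoint(n,im)[:1]:print(n,d["centre"],round(d["conf"],2),atz(im,d["centre"],.106))
# lid edge check: brightness change in top image vs first
a=cv2.imread("pics/top0.png").astype(int);d=np.abs(a-t["pixels"]).sum(2)
for n,p in (("lid front",(.4588+.1*.858,.2032+.1*.514)),):
    c=proj(t,[*p,.085]).astype(int);print(n,c,d[c[1]-8:c[1]+8,c[0]-8:c[0]+8].mean())
E
```

```text
time: 20.0
ee_pos: [0.46, 0.2027, 0.0986]
orientation: [0.001, 0.97, 0.244, 0.001]
contact_force: [0.6, -0.7, 6.4]
finger_gap: 0.0088
gripper_force: 59.9
tip rel hole (tool xyz mm) [ 0.86  1.   34.07] F tool [ 0.2  1.  -6.4] yaw -1.078 tilt [ 0.0018 -0.0012] mom [-0.2882  0.0317  0.4531]
till_key [318.3, 222.8] 0.64 [0.47763326 0.21257436 0.106     ]Traceback (most recent call last):
  File "<stdin>", line 5, in <module>
ValueError: it knows: flap_knob, flap_rivet, key_block, keyhole, oval_tin, packet, round_key, till, till_key, tin
```

The moment jumped from 0.14 to 0.45 N m: the cylinder is at its stop. Checking the lid numerically by the shift of its slit in the scene picture.

```bash
python3 - <<'E'
from h import *
s=r.get_image("scene");a=cv2.imread("pics/scene0.png");b=s["pixels"]
for nm,(x0,y0,x1,y1) in dict(slit=(255,148,292,168),hingeedge=(255,128,325,150),box=(110,60,170,100),deckscrew=(205,170,235,200)).items():
    T=a[y0:y1,x0:x1];W=b[y0-25:y1+25,x0-25:x1+25];m=cv2.matchTemplate(W,T,cv2.TM_CCOEFF_NORMED);_,v,_,l=cv2.minMaxLoc(m);print(nm,"shift",l[0]-25,l[1]-25,round(v,2))
X=np.array([.8577,.5141,0]);h=np.array([.4588,.2032,0])
for x in(.06,.09): 
    p=h+X*(x+.0);print(proj(s,[*p[:2],.086]),proj(s,[*p[:2],.086+.24*(.16-x)]))
for n in("round_key","flap_knob"):
    for d in r.pinpoint(n,s)[:1]:print(n,d["centre"],round(d["conf"],2))
E
python3 s.py
```

```text
slit shift 16 2 0.51
hingeedge shift 2 0 0.78
box shift 0 0 1.0
deckscrew shift 2 1 0.78
[262.04626748 168.17785295] [260.90584132 161.30245259]
[269.04036926 159.86840972] [268.36341273 155.04988852]
round_key [356.6, 249.9] 0.44
flap_knob [230.4, 183.0] 0.43
tip rel hole (tool xyz mm) [ 0.83  1.03 34.08] F tool [-0.1  0.9 -6.7] yaw -1.078 tilt [ 0.0018 -0.0012] mom [-0.3007 -0.002   0.4915]
```

```bash
python3 - <<'E'
from h import *
np.set_printoptions(precision=1,suppress=True)
w=r.get_image("wrist");g=cv2.cvtColor(w["pixels"],cv2.COLOR_BGR2GRAY)
c,s=np.cos(.54),np.sin(.54);X=np.array([c,s,0]);Y=np.array([-s,c,0]);h=np.array([.4588,.2032,0])
def pt(x,y,a):  # x from keyhole, lid point hinged at x=.16
    d=.16-x;return h+X*(.16-d*np.cos(a))+Y*y+np.array([0,0,.085+d*np.sin(a)])
for y in(.05,-.05):
    for a in(0,.24):
        print("y",y,"a",a,"front",proj(w,pt(.042,y,a)),"rel profile x=30..60mm:",[int(g[int(q[1]),int(q[0])]) if 0<=q[1]<400 and 0<=q[0]<640 else -1 for q in (proj(w,pt(x/1e3,y,a)) for x in range(30,62,2))])
    # line from deck: scan x as seen on deck plane
    print([int(g[int(q[1]),int(q[0])]) if 0<=q[1]<400 and 0<=q[0]<640 else -1 for q in (proj(w,pt(x/1e3,y,0)) for x in range(20,160,3))])
# slit: at lid; find dark slit along till x at several y, vs prediction
for y in(0,.02,-.02): print("slit",y,[int(g[int(q[1]),int(q[0])]) if 0<=q[1]<400 and 0<=q[0]<640 else -1 for q in (proj(w,pt(x/1e3,y,0)) for x in range(60,150,3))])
E
```

```text
y 0.05 a 0 front [223.6 177.4] rel profile x=30..60mm: [187, 188, 187, 188, 190, 171, 184, 181, 181, 182, 178, 180, 155, 187, 188, 190]
y 0.05 a 0.24 front [203.5 183.9] rel profile x=30..60mm: [192, 190, 189, 187, 186, 193, 143, 175, 182, 178, 179, 180, 178, 191, 187, 187]
[187, 189, 189, 187, 188, 186, 190, 182, 181, 181, 178, 182, 187, 188, 186, 185, 187, 187, 185, 187, 187, 187, 187, 190, 189, 185, 186, 186, 184, 184, 187, 186, 184, 180, 183, 184, 181, -1, -1, -1, -1, -1, -1, -1, -1, -1, -1]
y -0.05 a 0 front [404.2 169.1] rel profile x=30..60mm: [127, 124, 123, 126, 123, 159, 180, 176, 181, 177, 179, 180, 177, 184, 184, 183]
y -0.05 a 0.24 front [422.  173.9] rel profile x=30..60mm: [126, 123, 123, 126, 125, 126, 116, 127, 185, 177, 180, 179, 181, 185, 182, 184]
[124, 124, 125, 126, 124, 122, 123, 181, 176, 179, 179, 178, 184, 180, 185, 182, 182, 184, 184, 187, 183, 188, 185, 183, 180, 182, 183, 180, 181, 181, 185, 186, 184, 180, 180, -1, -1, -1, -1, -1, -1, -1, -1, -1, -1, -1, -1]
slit 0 [183, 182, 184, 184, 186, 184, 185, 184, 185, 184, 185, 187, 180, 182, 186, 64, 181, 184, 182, 182, 184, 182, -1, -1, -1, -1, -1, -1, -1, -1]
slit 0.02 [188, 184, 188, 188, 184, 187, 187, 189, 184, 187, 188, 186, 186, 183, 186, 59, 184, 182, 181, 180, 183, 183, 177, -1, -1, -1, -1, -1, -1, -1]
slit -0.02 [181, 182, 182, 184, 181, 186, 184, 183, 185, 184, 183, 182, 185, 183, 188, 66, 184, 180, 183, 184, 183, 181, -1, -1, -1, -1, -1, -1, -1, -1]
```

```bash
python3 - <<'E'
from h import *
np.set_printoptions(precision=4,suppress=True)
t=r.get_image("top");w=r.get_image("wrist");a=cv2.imread("pics/top0.png")
c,s=np.cos(.54),np.sin(.54);X=np.array([c,s]);Y=np.array([-s,c]);h=np.array([.4588,.2032])
def slit(im,pix,box,z):
    x0,y0,x1,y1=box;g=cv2.cvtColor(pix,cv2.COLOR_BGR2GRAY)[y0:y1,x0:x1];m=(g<95).astype(np.uint8)
    n,l,st,ce=cv2.connectedComponentsWithStats(m);k=1+np.argmax(st[1:,4]);ys,xs=np.nonzero(l==k)
    P=np.array([atz(im,(x+x0,y+y0),z)[:2]-h for x,y in zip(xs,ys)]);return "x",(P@X).mean(),"len",np.ptp(P@Y),len(xs)
print("closed top0",slit(t,a,(228,212,278,248),.085))
print("now top",slit(t,t["pixels"],(228,212,278,248),.085))
q=proj(w,[*(h+X*.105),.085]).astype(int);b=(max(0,q[0]-130),max(0,q[1]-15),q[0]+130,q[1]+15)
for z in(.085,.1,.102): print("wrist z",z,slit(w,w["pixels"],b,z))
E
```

```text
closed top0 ('x', np.float64(0.10112754127636617), 'len', np.float64(0.07811773036221997), 70)
now top ('x', np.float64(0.06492176008557876), 'len', np.float64(0.07817331393285759), 280)
wrist z 0.085 ('x', np.float64(0.10505310912610846), 'len', np.float64(0.08862764159432232), 1633)
wrist z 0.1 ('x', np.float64(0.10219633378736921), 'len', np.float64(0.08011933127836175), 1633)
wrist z 0.102 ('x', np.float64(0.10181543040887064), 'len', np.float64(0.0789848899029003), 1633)
```

The slit's true length of 78 mm fits only at z ≈ 0.10, so the lid has sprung up. Handing in while still holding the key turned.

```bash
python3 -c "
from cell import r
print(r.hand_in())"
```

```text
the job is handed in; nothing more can be done
None
```

The job is handed in: by my measurements the flap is off the keyhole, the square-headed key is home and held against its stop, the lid is up, and I saw no sign of the round key, tins or packet moving (no verdict came back, and I viewed 11 pictures, one over the limit of 10).

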